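# Wind and set the check timer on the packing bench

### The arm

A 6-joint arm with a two-finger parallel gripper is mounted at the origin on the work surface. World frame = base frame: x ahead of the robot, y to its left, z up, the work surface at z = 0. Lengths are in m, angles in rad, forces in N, time in s.
With the tool pointing down it reaches from about 0.35 to 0.875 m from the base axis. Payload 4.2 kg.
Tool frame: the origin (TCP) lies on the centre line of the jaws, within the pads' length; the fingertips stand 14 mm ahead of it and the grasp point (between the pads) lies 5 mm behind it; z points along the fingers, y is the line along which they close (so a half turn about z gives the same grasp; the last joint's range is limited). The gripper opens to 87 mm and grips with 3 to 60 N. Pads are 19 mm wide; open, the fingers measure 117 mm over their backs; the gripper's body (75 mm by 190 mm) begins 51 mm behind the grasp point.
Start: joints at [1.374, 0.385, 0.008, 0, -1.194, -0.259], TCP at [0.275, 0.561, 0.237] pointing down, gripper open.
Joint ranges: [-3.14, 3.14], [-1.21, 2.06], [-1.07, 1.41], [-3.16, 2.05], [-2.99, -0.16], [-3.1, 3.1]. Speed limits (rad/s): [2.79, 2.79, 3.14, 3.14, 3.14, 3.14].

### API

Orientations are given as a unit quaternion [w, x, y, z].
In Python, from cell import r gives the robot as it stands. The module is installed in compiled form; this text tells all that it offers. Calls block until the motion is done:
- r.move_to(position, orientation): joint-space move of the TCP to a pose.
- r.line_to(position, rot=None, v=0.15): straight line of the TCP; rot=None keeps the orientation; v is the mean speed in m/s.
- r.move_j(angles): joint-space move.
- r.set_gripper(opening, grip_force=None): finger opening in m; grip_force is the grip in N (None keeps the last); returns when the fingers have stopped.
- r.sleep(seconds).
- r.inverse_kinematics(position, orientation): joint angles nearest the present ones, or None.
- r.snapshot(name): name is "scene" or "top" or "wrist"; returns a dict with "frame" (480x640x3 uint8, blue, green, red), "camera_matrix" (3x3 intrinsics, pixels), "R" (3x3) and "t" (3): a world point X has camera coordinates R X + t. Camera axes: x right, y down, z forward; pixel columns grow to the right and rows downward; lengths in m; the calibration is good to about 2 mm. A picture is of the moment at which its call begins. There is no depth.
A pose or a line that the arm cannot do raises r.Unreachable and nothing moves.
- r.hand_in(): hands the job in; it is judged then, once.
Trained networks look in the newest picture that a camera, given by its name, has taken for a name from the list of things; names that differ only in an ending like _2 or _b are one class to them, and where a whole thing is asked for, a point or a joint stands for the part that bears it (a point fixed in the world has none). Each returns a list of dicts, best first, with "conf" (0 to 1); they miss things now and then, are a little off and sometimes report something else, mostly with a low value. They report only what shows in the picture. A call takes as long as a camera call.
- r.trace(camera, label): "region" (480x640 bool, what is visible of it) and "location" ([column, row] in pixels, amid what is visible of it).
Readings, each from a call of its own:
- r.current_t(): time.
- r.current_qpos(): joint angles.
- r.current_joint_vel(): joint speeds.
- r.current_tau(): joint torques, N m.
- r.current_ee_pos(): TCP position.
- r.current_tcp_rot(): TCP orientation.
- r.current_wrist_force(): force on the tool from outside, world axes, zero at the start.
- r.current_wrist_torque(): the same for the moment, N m.
- r.current_finger_gap(): finger opening in m.
- r.current_grip_force(): force on a finger pad.
Only numpy, scipy, OpenCV 4.12 (cv2) and the standard library are available. Lean on these libraries where they do the work, as an engineer would, in place of code of your own. Each camera call takes 0.05 s, during which the arm holds its last target. There are 200 camera calls.

### The job

Set the wind-up timer for the next 15-minute check: press it down firmly but gently (about 15 N) so the housing does not spin or slide on the riser, and wind its dial clockwise all the way to its stop; then turn the dial back to the 15-minute mark, within half a minute. Let go and leave the timer standing where it was, with the things around it undisturbed.

Things in the scene. Friction and masses are not known exactly. Their poses are not given: they have to be found in the camera images.
- timer: Free-standing wind-up timer, 0.27 to 0.43 kg: round white housing 88 mm across, metal face 41 mm above its underside, on three feet at 30 mm radius. Origin: centre of underside, z up; bell slots on its -x flank. 21 black minute marks on the face, 31 to 38 mm from the axis; minute m is at the angle 100 - 10 m degrees about z from +x. The long marks are 0, 5, 10, 15, 20 min; no numerals.
- dial_grip (a point): Grip point on the dial's axis, 65 mm above the timer's underside. The dial: black disc 58 mm across, its flat top 19 mm below this point, with an upright bar across it, 46 mm long, 14 mm thick, top 7 mm above this point, that the fingers close on. Fingertips may rest and press on the disc, which turns with the bar. Frame x lies along the bar, +x to the end with the white pointer line; z up.
- dial (a joint): Dial angle in rad, growing clockwise seen from above: 0 = pointer on the 0 mark, 0.1745 per minute, 2.618 = 15 min, 3.491 = 20 min, where there is a firm internal stop. Winding takes 0.15 N m at 0, rising to 0.19 at 20 min; turning back takes 0.15 down to 0.11. It stays where it is left. Twisting on against the stop spins the whole timer.
- mark15 (a point): The 15-minute mark, on the face of the housing (41 mm above the timer's underside), 36 mm from the axis. It does not turn with the dial.
- timer_rim (a point): Point on the housing's -x flank, 44 mm from the axis, 18 mm above the timer's underside: shows if the housing spins or slides. With less than about 11 N pressing it down, the timer may spin along with the dial; unpressed it always does. More than about 25 N is too much for its movement. 13 to 20 N is a good press.
- riser: Fixed stainless riser on the packing bench, a plate 380 x 380 mm on four screw feet, on which the timer and the small things around it stand. Origin: centre of its flat top, z up. The feet are set differently each time: the top is 22 to 38 mm above the bench (z = 0).
- vial1: Loose bystander, to be left alone. Amber glass bottle with a red cap, 24 mm in diameter, 64 mm high, standing upright near the timer; origin at the centre of its base.
- vial2: Loose bystander, to be left alone. Amber glass bottle with a red cap, 24 mm in diameter, 64 mm high, standing upright near the timer; origin at the centre of its base.
- vial3: Loose bystander, to be left alone. Amber glass bottle with a red cap, 24 mm in diameter, 64 mm high, standing upright near the timer; origin at the centre of its base.
- tally: Loose bystander, to be left alone. Steel hand tally counter, 50 x 44 mm, 28 mm high, near the timer; origin under its centre.
- tape: Loose bystander, to be left alone. Roll of carton tape lying flat, 82 mm in diameter, 48 mm high; origin under its centre.
- sleeve: Loose bystander, to be left alone. Small folded carton 30 x 72 x 26 mm lying near the timer; origin under its centre.
- cutter: Loose bystander, to be left alone. Safety carton cutter, 28 x 130 mm, 17 mm high, lying near the timer; origin under its handle.

How it is judged:
On the way:
1. the dial is wound fully to its stop at 20 minutes (within 0.06 rad) (value of joint dial above 3.431 rad), for 0.2 s.
At the end, for the whole second after the job is handed in: The dial stands at the 15-minute mark (joint 2.618 rad, within 0.1 rad, just over half a minute), and the timer stands upright and still, flat on the riser (value of joint dial between 2.518 and 2.718 rad and linear speed of timer below 0.01 m/s and angle between timer's own z axis and vertical below 0.03 rad and z of timer in the frame of riser below 0.004 m); the robot touches nothing.
It fails at once if the timer's housing spins, slides or is lifted: its rim point gets more than 12 mm from where it was at the start (distance of timer_rim from where it was at the start of the episode above 0.012 m).
It fails at once if the timer is pushed against the riser with more than 29 N, its own weight included (contact force between timer and riser above 29 N).
It fails at once if a bottle beside the timer is tipped (angle between any of vial1, vial2, vial3's own z axis and vertical above 0.4 rad).
It fails at once if a bystander is moved by more than 20 mm (distance of any of vial1, vial2, vial3, tally, tape, sleeve, cutter from where it was at the start of the episode above 0.02 m).
It also fails if it takes over 72 s, if anything falls off the work surface, if the arm or the gripper's body presses on something with over 40 N, if the wrist force passes 120 N, or if a joint passes its speed limit or range.

## Working session

There is one attempt and no reset: what is moved stays moved. The work goes in short steps, each a Python script; the robot and the scene stay as the last script left them, time stands still between calls to the robot, and variables do not carry over. Pictures are saved under pics/ and viewed, at most 10 in all, crops included, and the job is handed in when it is done.

```bash
mkdir -p pics; ls; python3 - <<'E'
from cell import r
import cv2, numpy as np
for c in ("scene","top"):
    s=r.snapshot(c); cv2.imwrite(f"pics/{c}0.png",s["frame"])
    print(c,s["camera_matrix"].tolist(),s["R"].tolist(),s["t"].tolist())
    for l in ("timer","dial","mark15","timer_rim","dial_grip"):
        d=r.trace(c,l); print(l,[(round(x["conf"],2),np.round(x["location"]).tolist(),int(x["region"].sum())) for x in d[:2]])
print(r.current_t(), r.current_tcp_rot(), r.current_wrist_force())
E
```

```text
pics
scene [[450.054209363205, 0.0, 320.8020925481491], [0.0, 450.054209363205, 238.42435479785715], [0.0, 0.0, 1.0]] [[-0.8231759407344825, 0.5675859285495484, -0.015085897667916357], [0.4019904247044484, 0.563835493993607, -0.7214521703889473], [-0.4009801354703709, -0.5999464554654292, -0.6922999216615807]] [0.4249045194017799, -0.17628181451651873, 0.9396986345954783]
timer [(0.77, [294.0, 219.0], 2113)]
dial [(0.85, [295.0, 209.0], 805)]
mark15 [(0.74, [296.0, 221.0], 2223), (0.2, [292.0, 251.0], 30505)]
timer_rim [(0.87, [291.0, 216.0], 2183)]
dial_grip [(0.88, [295.0, 207.0], 854)]
top [[503.39247347307054, 0.0, 329.1209461680517], [0.0, 503.39247347307054, 245.17050076104394], [0.0, 0.0, 1.0]] [[-0.022755689278838347, -0.9997235683398257, 0.0059131642401398414], [-0.9971654339934315, 0.022272375079057428, -0.07186820268400566], [0.07171663582556352, -0.007531813475099254, -0.9973966091438449]] [0.02527731024471726, 0.5166223526068702, 0.7135971876986253]
timer [(0.84, [388.0, 236.0], 3079), (0.58, [437.0, 337.0], 1845)]
dial [(0.58, [390.0, 238.0], 1372)]
mark15 [(0.77, [388.0, 238.0], 3070), (0.54, [390.0, 237.0], 1363)]
timer_rim [(0.63, [384.0, 241.0], 2952)]
dial_grip [(0.77, [390.0, 239.0], 1389)]
0.6 [-4.50969907e-06  9.74140306e-01 -2.25943939e-01 -1.27108142e-05] [ 0.44311888 -0.23207465  0.24220737]
```

```bash
python3 - <<'E'
import cv2, numpy as np
a=cv2.imread("pics/top0.png")[140:340,280:500]; b=cv2.imread("pics/scene0.png")[140:300,200:400]
cv2.imwrite("pics/top0c.png",cv2.resize(a,None,fx=3,fy=3,interpolation=2))
E
```

```text
(no output)
```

View pics/top0c.png

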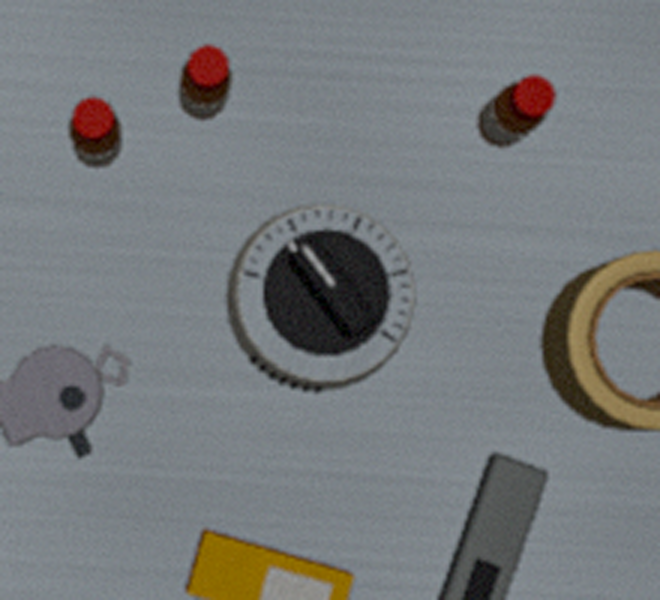

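View pics/scene0.png

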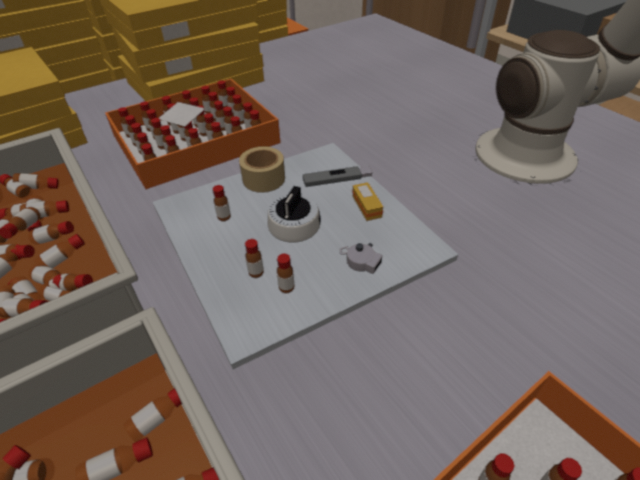

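```bash
cat > h.py <<'E'
from cell import r
import cv2, numpy as np
from scipy.spatial.transform import Rotation as Ro
def q(yaw):  # tool down, tool x at yaw
    x,y,z,w=(Ro.from_euler('z',yaw)*Ro.from_euler('x',np.pi)).as_quat(); return [w,x,y,z]
def yaw(): return 2*np.arctan2(r.current_tcp_rot()[2],r.current_tcp_rot()[1])
def P(s): return s["camera_matrix"]@np.c_[s["R"],s["t"]]
def onplane(s,uv,z):
    R,t=s["R"],s["t"]; d=R.T@np.linalg.inv(s["camera_matrix"])@np.array([uv[0],uv[1],1.]); c=-R.T@t
    return c+d*(z-c[2])/d[2]
E
python3 - <<'E'
from h import *
S={};uv={}
for c in ("scene","top"):
    S[c]=r.snapshot(c); uv[c]=np.array(r.trace(c,"dial_grip")[0]["location"],float)
X=cv2.triangulatePoints(P(S["scene"]),P(S["top"]),uv["scene"],uv["top"]).ravel();X=X[:3]/X[3];print(X)
print(onplane(S["top"],uv["top"],.075))
p=[X[0],X[1],.27]
for d in range(-180,181,20):
    j=r.inverse_kinematics(p,q(np.radians(d)));print(d,None if j is None else np.round(j,2)[[0,3,4,5]])
r.move_to(p,q(np.radians(40-90)))
s=r.snapshot("wrist");cv2.imwrite("pics/w0.png",s["frame"]);print(r.current_t(),s["R"].tolist(),s["t"].tolist(),s["camera_matrix"][0])
E
```

```text
[ 0.52143847 -0.06958283  0.06102285]
[ 0.52242148 -0.06937916  0.075     ]
-180 [ 0.18 -0.   -1.2  -1.75]
-160 [ 0.18 -0.   -1.2  -1.4 ]
-140 [ 0.18  0.   -1.2  -1.05]
-120 [ 0.18  0.   -1.2  -0.7 ]
-100 [ 0.18  0.   -1.2  -0.35]
-80 [ 0.18  0.   -1.2  -0.  ]
-60 [ 0.18  0.   -1.2   0.35]
-40 [ 0.18  0.   -1.2   0.7 ]
-20 [ 0.18  0.   -1.2   1.05]
0 [ 0.18  0.   -1.2   1.39]
20 [ 0.18  0.   -1.2   1.74]
40 [ 0.18  0.   -1.2   2.09]
60 [ 0.18  0.   -1.2   2.44]
80 [ 0.18  0.   -1.2   2.79]
100 None
120 [ 0.18  0.   -1.2  -2.79]
140 [ 0.18 -0.   -1.2  -2.44]
160 [ 0.18 -0.   -1.2  -2.1 ]
180 [ 0.18 -0.   -1.2  -1.75]
3.2583 [[-0.7645181431476168, -0.6446022080748293, -4.629442573386242e-05], [-0.6239272046906451, 0.7399789028690427, 0.2512888110434782], [-0.16194706556476113, 0.19214373956437333, -0.9679121506113972]] [0.35410224495275605, 0.33703655050861475, 0.5192154395374787] [330.89558686   0.         320.01637785]
```

View pics/w0.png

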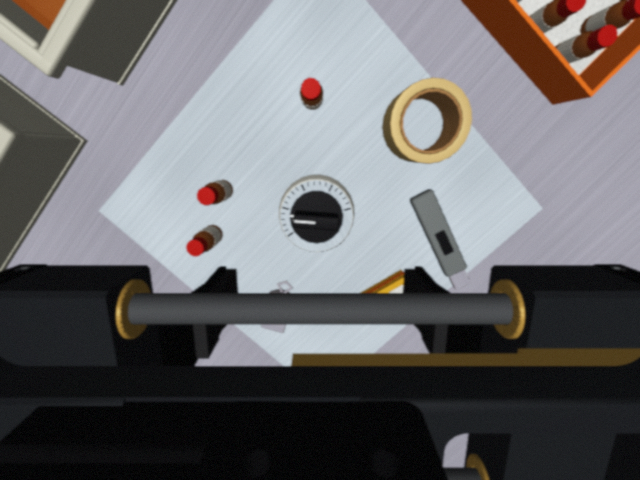

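```bash
cat >> h.py <<'E'
def disc(s,z,x0,rad=.05):
    "ellipse centre of black disc near x0, on plane z -> world"
    uv=P(s)@np.r_[x0[:2],z,1]; uv=uv[:2]/uv[2]
    g=s["frame"].max(2); m=((g<75)*255).astype(np.uint8)
    m=cv2.morphologyEx(m,cv2.MORPH_CLOSE,np.ones((5,5)))
    cs,_=cv2.findContours(m,cv2.RETR_EXTERNAL,cv2.CHAIN_APPROX_NONE)
    c=[c for c in cs if cv2.pointPolygonTest(c,tuple(map(float,uv)),True)>-5 and 150<cv2.contourArea(c)<20000]
    c=max(c,key=cv2.contourArea); e=cv2.fitEllipse(cv2.convexHull(c)); return e
def rect(s,c,z,L=.11,n=560):
    k=n/L  # image: right=+x world, up=+y
    A=np.array([[1/k,0,c[0]-L/2],[0,-1/k,c[1]+L/2],[0,0,z],[0,0,1]])
    return cv2.warpPerspective(s["frame"],P(s)@A,(n,n),flags=cv2.WARP_INVERSE_MAP|cv2.INTER_CUBIC)
E
python3 - <<'E'
from h import *
from scipy.optimize import least_squares
X=np.array([.5218,-.0695])
d=np.array([.62,-.74])
W=[]
for c in ("scene","top"): W.append(r.snapshot(c))
W.append(r.snapshot("wrist"))
r.move_to([*(X-.05*d),.2],q(np.radians(-50)));r.sleep(.3)
W.append(r.snapshot("wrist"))
E=[]
for s in W:
    e=disc(s,.075,X);E.append(e[0]);print(np.round(e[0],1),np.round(e[1],1),[np.round(onplane(s,e[0],z),4).tolist()[:2] for z in (.068,.084)])
f=lambda p:np.concatenate([(lambda h:h[:2]/h[2])(P(s)@np.r_[p,1])-np.array(e) for s,e in zip(W,E)])
o=least_squares(f,[*X,.076],loss='soft_l1');print(o.x,o.fun.round(1))
im=rect(W[3],o.x,o.x[2]-.005);cv2.imwrite("pics/rect.png",im);np.save("fit.npy",o.x)
import pickle;pickle.dump(W,open("W.pkl","wb"));print(r.current_t())
E
```

```text
[292.6 203.7] [33.9 35.3] [[0.5211, -0.0713], [0.5307, -0.0542]]Traceback (most recent call last):
  File "<stdin>", line 12, in <module>
  File "h.py", line 18, in disc
    c=max(c,key=cv2.contourArea); e=cv2.fitEllipse(cv2.convexHull(c)); return e
ValueError: max() iterable argument is empty
```

```bash
python3 - <<'E'
from h import *
from scipy.optimize import least_squares
X=np.array([.5218,-.0695])
t=r.snapshot("top");t["frame"]=cv2.imread("pics/top0.png")
W=[t,r.snapshot("wrist")]
r.line_to([*(X-.03*np.array([.62,-.74])+[-.05,-.04]),.2]);r.sleep(.3)
W.append(r.snapshot("wrist"))
E=[];V=[]
for i,s in enumerate(W):
    cv2.imwrite(f"pics/W{i}.png",s["frame"])
    try: e=disc(s,.075,X)
    except Exception as x: print(i,x);continue
    E.append(e[0]);V.append(s);print(i,np.round(e[0],1),np.round(e[1],1),[np.round(onplane(s,e[0],z),4).tolist()[:2] for z in (.068,.084)])
f=lambda p:np.concatenate([(lambda h:h[:2]/h[2])(P(s)@np.r_[p,1])-np.array(e) for s,e in zip(V,E)])
o=least_squares(f,[*X,.076]);print(o.x,o.fun.round(1))
im=rect(W[1],o.x,o.x[2]-.005);cv2.imwrite("pics/rect.png",im)
import pickle;pickle.dump(W,open("W.pkl","wb"));print(r.current_t())
E
```

```text
0 [387.7 236.6] [41.6 45.9] [[0.5233, -0.0658], [0.522, -0.0638]]
1 [315.  176.9] [65.9 67.2] [[0.5248, -0.0664], [0.5254, -0.0674]]
2 [239.3 197.4] [64.4 68.7] [[0.5251, -0.066], [0.5235, -0.0702]]
[ 0.52469347 -0.06611865  0.06782515] [ 0.2 -1.  -0.1  0.3  0.5  0.2]
5.2333
```

View pics/rect.png

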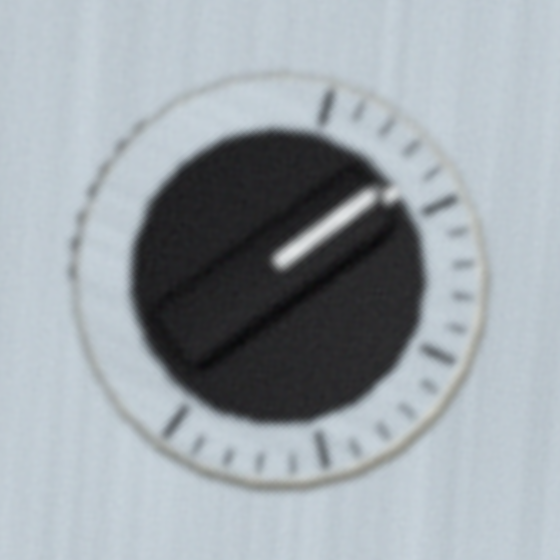

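```bash
python3 - <<'E'
from h import *
C=[.5246,-.0659]; a=np.radians(35)
r.set_gripper(.034,5)
r.move_to([*C,.16],q(a)); r.line_to([*C,.096],v=.08); r.sleep(.3)
f0=np.array(r.current_wrist_force());print(f0,r.current_ee_pos(),r.current_t()); np.save("f0.npy",f0)
z=.096
while z>.072:
    z-=.0005; r.line_to([*C,z],v=.03)
    f=r.current_wrist_force()-f0
    if f[2]>2: break
print(z,f,r.current_ee_pos(),r.current_t())
z+=.0005; r.line_to([*C,z],v=.03)
r.set_gripper(.010,15)
print(r.current_finger_gap(),r.current_grip_force(),r.current_wrist_force()-f0,r.current_wrist_torque(),r.current_t(),yaw())
np.save("z.npy",z)
E
```

```text
[-0.74538409 -0.01113581  0.55213779] [ 0.52478543 -0.06588598  0.09638798] 8.9
0.08199999999999999 [-0.28072403  0.09350716  3.2490583 ] [ 0.52464903 -0.06590848  0.08243891] 15.9
0.013893287258455988 15.050143784519605 [ 1.53026083 -0.27144826  0.64098126] [-0.26757988 -0.22443468 -0.00835018] 16.675 0.6109048447751728
```

```bash
cat >> h.py <<'E'
C=np.array([.5246,-.0659]); f0=np.load("f0.npy") if __import__("os").path.exists("f0.npy") else 0
def fz(): return r.current_wrist_force()[2]-f0[2]
E
python3 - <<'E'
from h import *
z=float(np.load("z.npy")); a=np.radians(35)
r.set_gripper(.008,35)
while fz()<15 and z>.076:
    z-=.0003; r.line_to([*C,z],v=.03); 
print(z,r.current_wrist_force()-f0,r.current_wrist_torque(),r.current_t())
for i in range(4):
    a-=np.radians(3)
    r.line_to([*C,z],q(a)); g=fz()
    z-=np.clip((16-g)*.00007,-.0003,.0003)
    print(round(np.degrees(a)),round(np.degrees(yaw()),1),round(z,5),(r.current_wrist_force()-f0).round(1),r.current_wrist_torque().round(3),round(r.current_t(),2))
np.save("z.npy",z)
E
```

```text
0.08010000000000003 [-3.15775752  0.42475761 15.64359772] [0.04474688 1.21885841 0.00743649] 18.8917
32 32.0 0.08008 [-2.4  0.  15.7] [ 0.068  1.213 -0.072] 19.14
29 29.0 0.07997 [-3.2  0.8 14.5] [ 0.079  1.236 -0.078] 19.39
26 26.0 0.07989 [-3.2 -0.5 14.8] [ 0.111  1.341 -0.056] 19.64
23 23.0 0.07984 [-3.7  0.3 15.3] [ 0.097  1.329 -0.047] 19.89
```

```bash
python3 - <<'E'
from h import *
w=r.snapshot("wrist")["frame"]; s=r.snapshot("scene")["frame"]; s0=cv2.imread("pics/scene0.png"); t=r.snapshot("top")["frame"]
cr=lambda x:cv2.resize(x[180:255,250:350],(400,300),interpolation=2)
cv2.imwrite("pics/c1.png",np.vstack([np.hstack([cr(s0),cr(s)]),np.hstack([cv2.resize(w,(400,300)),cv2.resize(t,(400,300))])]))
E
```

```text
(no output)
```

View pics/c1.png

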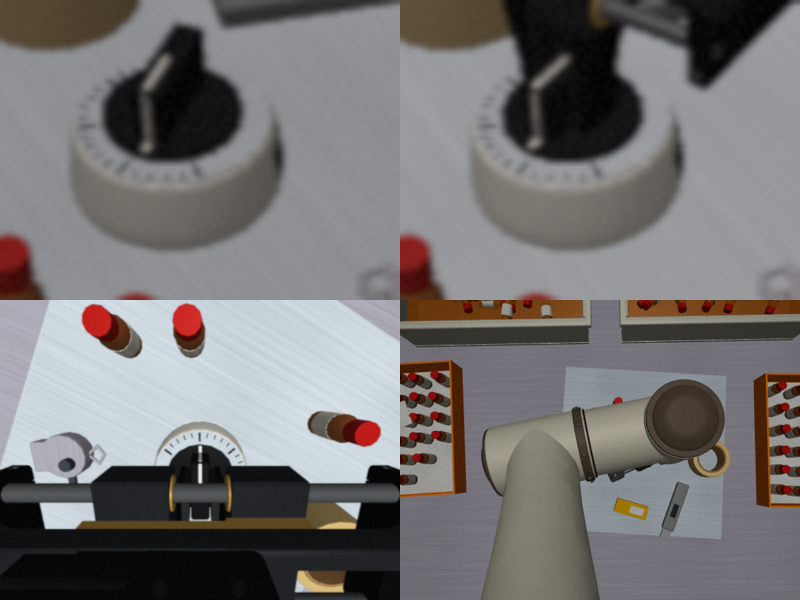

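```bash
python3 - <<'E'
from h import *
z=float(np.load("z.npy")); a=23
while a>-115:
    a-=4
    r.line_to([*C,z],q(np.radians(a))); g=fz()
    z-=np.clip((16.5-g)*.00007,-.0004,.0004)
    F=r.current_wrist_force()-f0
    print(a,round(z,5),F.round(1),r.current_wrist_torque().round(3),r.current_tau()[5].round(3),round(r.current_t(),2))
    if g>21 or g<11.5 or np.hypot(*F[:2])>8: print("halt");break
np.save("z.npy",z)
E
```

```text
19 0.07985 [-4.  -0.6 16.7] [ 0.144  1.399 -0.052] 0.113 20.29
15 0.07983 [-3.7  1.3 16.1] [ 0.164  1.363 -0.076] 0.114 20.54
11 0.0798 [-3.3 -0.2 16.1] [ 0.181  1.453 -0.116] 0.113 20.79
7 0.07979 [-3.4  0.6 16.3] [ 0.202  1.445 -0.117] 0.112 21.04
3 0.07978 [-3.   0.2 16.5] [ 0.164  1.425 -0.178] 0.112 21.29
-1 0.07974 [-3.8  0.6 15.8] [ 0.166  1.481 -0.098] 0.111 21.54
-5 0.07971 [-3.8  1.6 16.2] [ 0.304  1.52  -0.144] 0.11 21.79
-9 0.07976 [-4.8  1.6 17.2] [ 0.349  1.515 -0.069] 0.11 22.04
-13 0.07977 [-4.4  0.8 16.5] [ 0.304  1.458 -0.117] 0.109 22.29
-17 0.07971 [-4.9  0.6 15.7] [ 0.265  1.435 -0.142] 0.108 22.54
-21 0.0797 [-4.2  0.8 16.4] [ 0.359  1.547 -0.103] 0.107 22.79
-25 0.07972 [-3.1  1.1 16.7] [ 0.377  1.548 -0.13 ] 0.106 23.04
-29 0.07972 [-3.9  1.3 16.6] [ 0.342  1.579 -0.167] 0.105 23.29
-33 0.07977 [-4.3 -0.2 17.2] [ 0.331  1.515 -0.128] 0.105 23.54
-37 0.07976 [-3.2  1.4 16.4] [ 0.362  1.445 -0.105] 0.104 23.79
-41 0.07976 [-4.   0.3 16.5] [ 0.383  1.471 -0.091] 0.103 24.04
-45 0.07979 [-4.2  1.3 16.9] [ 0.468  1.497 -0.074] 0.102 24.29
-49 0.07982 [-3.8 -0.1 16.
[... 421 characters left out ...]
 0.07982 [-4.   1.  16.8] [ 0.474  1.405 -0.115] 0.096 26.29
-81 0.07985 [-4.3  0.1 17. ] [ 0.578  1.442 -0.104] 0.095 26.54
-85 0.0798 [-3.5  1.8 15.8] [ 0.476  1.418 -0.125] 0.095 26.79
-89 0.07978 [-3.9  1.6 16.2] [ 0.532  1.356 -0.115] 0.094 27.04
-93 0.07976 [-4.   1.6 16.2] [ 0.467  1.424 -0.095] 0.093 27.29
-97 0.07972 [-3.7  0.4 15.9] [ 0.455  1.429 -0.146] 0.092 27.54
-101 0.07974 [-4.3  1.2 16.8] [ 0.526  1.39  -0.162] 0.091 27.79
-105 0.07969 [-3.2  1.5 15.8] [ 0.486  1.369 -0.143] 0.09 28.04
-109 0.0797 [-4.4  1.7 16.7] [ 0.542  1.395 -0.171] 0.09 28.29
-113 0.07967 [-3.7  1.  16. ] [ 0.5    1.397 -0.091] 0.089 28.54
-117 0.0797 [-5.   0.9 16.9] [ 0.514  1.414 -0.126] 0.088 28.79
```

```bash
cat >> h.py <<'E'
def look(name):
    w=r.snapshot("wrist"); s=r.snapshot("scene")["frame"]; s0=cv2.imread("pics/scene0.png")
    cr=lambda x:cv2.resize(x[180:255,250:350],(400,300),interpolation=2)
    cv2.imwrite(name,np.vstack([np.hstack([cr(s0),cr(s)]),np.hstack([cv2.resize(w["frame"][190:415,170:470],(400,300),interpolation=2),cv2.resize(rect(w,[.5247,-.0661],.0628),(400,300))])]))
E
python3 -c "
from h import *
look('pics/c2.png')"
```

```text
(no output)
```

View pics/c2.png

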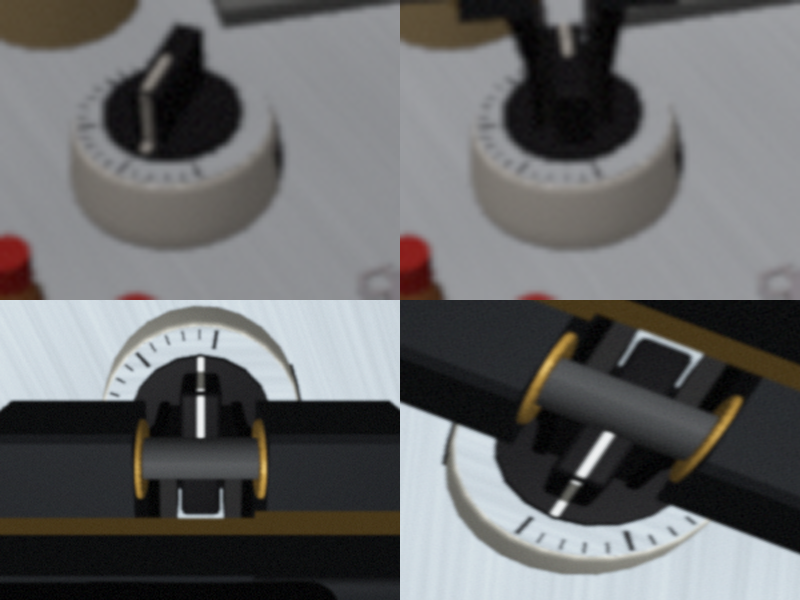

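```bash
python3 - <<'E'
from h import *
z=float(np.load("z.npy")); a=-117
while a>-129:
    a-=2 if a>-122 else 1
    r.line_to([*C,z],q(np.radians(a)))
    T=[]
    for _ in range(4): r.sleep(.04);T.append(np.r_[r.current_wrist_force()-f0,r.current_wrist_torque()])
    T=np.mean(T,0); z-=np.clip((17-T[2])*.00007,-.0004,.0004)
    print(a,round(z,5),T.round(3),round(r.current_t(),2))
    if T[5]<-.22 or T[5]>.05: print("stop");break
np.save("z.npy",z); look('pics/c3.png')
E
```

```text
-119 0.07967 [-4.529  1.625 16.705  0.542  1.37   0.022] 29.31
-121 0.07968 [-3.867  1.258 17.1    0.497  1.376  0.045] 29.73
-123 0.07969 [-3.429  0.995 17.179  0.539  1.372  0.049] 30.14
-124 0.07968 [-4.189  1.906 16.811  0.521  1.365  0.115] 30.56
stop
```

View pics/c3.png

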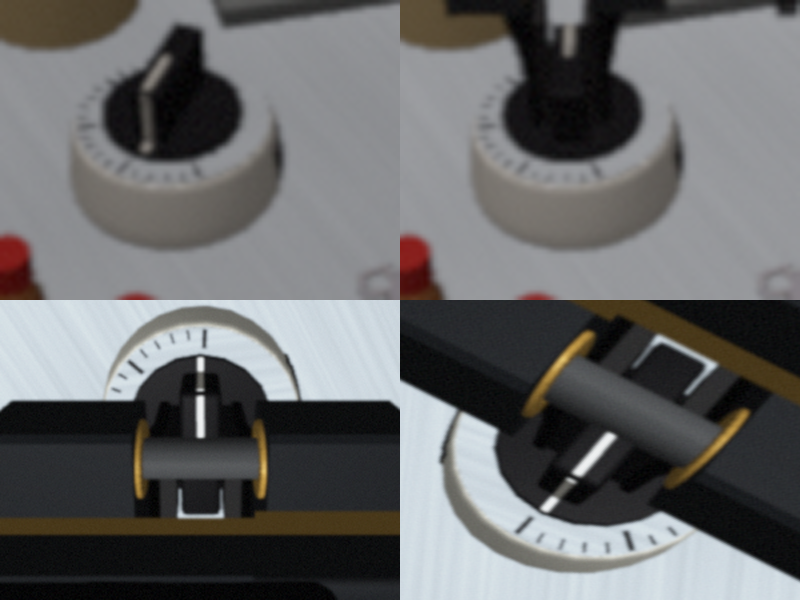

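```bash
python3 - <<'E'
from h import *
z=float(np.load("z.npy")); a=-124
while a>-129:
    a-=1
    r.line_to([*C,z],q(np.radians(a)))
    T=[]
    for _ in range(6): r.sleep(.04);T.append(np.r_[r.current_wrist_force()-f0,r.current_wrist_torque()])
    T=np.mean(T,0); z-=np.clip((17.5-T[2])*.00007,-.0004,.0004)
    print(a,round(z,5),T.round(3),round(np.degrees(yaw()),2),round(r.current_t(),2))
    if T[5]>.27: print("stop");break
np.save("z.npy",z); look('pics/c4.png')
E
```

```text
-125 0.07964 [-3.9    1.34  16.87   0.491  1.365  0.119] 235.1 31.16
-126 0.0796 [-3.886  1.682 16.968  0.534  1.41   0.095] 234.1 31.66
-127 0.07958 [-4.4    1.213 17.156  0.551  1.417  0.213] 233.13 32.16
-128 0.07953 [-3.922  1.026 16.881  0.436  1.299  0.257] 232.14 32.66
-129 0.07945 [-3.33   0.778 16.319  0.345  1.188  0.253] 231.15 33.16
```

View pics/c4.png

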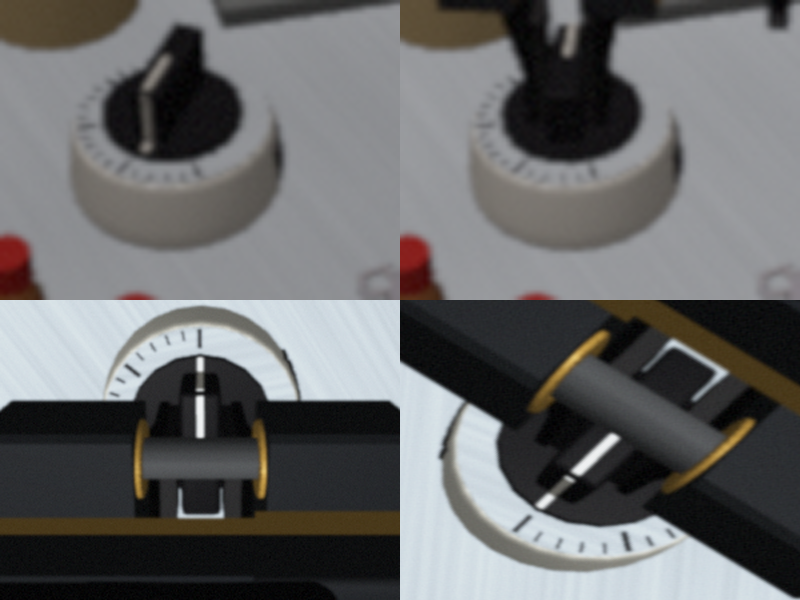

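```bash
python3 - <<'E'
from h import *
z=float(np.load("z.npy")); a=-129
while a<-79:
    a=min(a+3,-79)
    r.line_to([*C,z],q(np.radians(a))); g=fz()
    z-=np.clip((16.5-g)*.00007,-.0004,.0004)
    if g>21 or g<12: print("halt",g,a);break
r.sleep(.3);print(a,z,r.current_wrist_force()-f0,r.current_wrist_torque(),r.current_t())
np.save("z.npy",z); look('pics/c5.png')
E
```

```text
-79 0.07963021751623099 [-3.03788717  0.5217928  16.52694565] [0.37059901 1.21924732 0.01834453] 37.8083
```

View pics/c5.png

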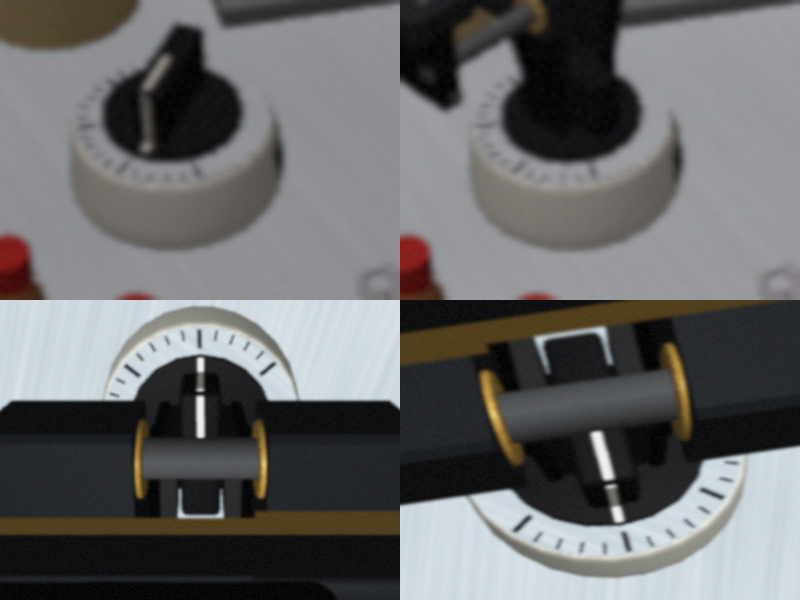

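```bash
python3 - <<'E'
from h import *
z=float(np.load("z.npy")); x=q(np.radians(-79))
while fz()>8 and z<.084: z+=.0003; r.line_to([*C,z],v=.03)
r.set_gripper(.034); print(r.current_finger_gap(),r.current_wrist_force()-f0)
r.line_to([*C,.12],v=.05); r.line_to([*C,.2],v=.15)
r.line_to([*(C-.05*np.array([.62,-.74])),.2],q(np.radians(-50))); r.sleep(.3)
w=r.snapshot("wrist");b=rect(w,[.5247,-.0661],.0628)
cv2.imwrite("pics/end.png",np.hstack([cv2.resize(b,(400,400)),cv2.resize(w["frame"],(400,300))[:0+300].copy() if 0 else cv2.copyMakeBorder(cv2.resize(w["frame"],(400,300)),0,100,0,0,0)]))
print(r.current_t())
E
```

```text
0.034194176283127486 [2.74449928 1.24135563 5.45857594]
42.7083
```

View pics/end.png

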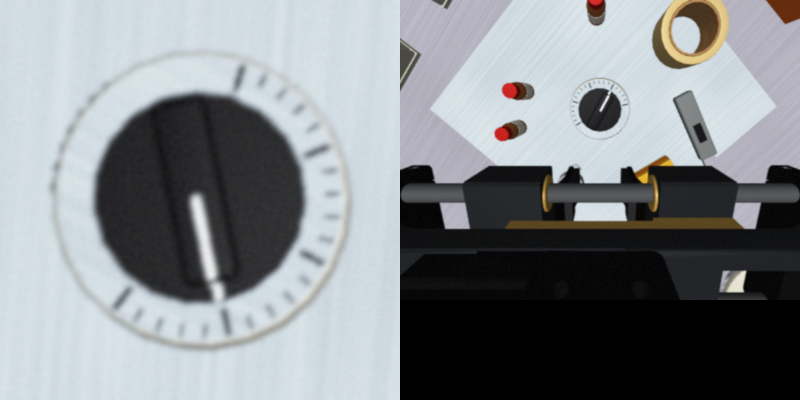

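The end picture shows the pointer at (218,291), about 1.5° past the 15-minute mark at (227,321). That is within tolerance, and the neighbouring items haven't moved.

```bash
python3 -c "
from cell import r
print(r.hand_in())"
```

```text
the job is handed in; nothing more can be done
None
```

The job is handed in, with no verdict returned: the dial was wound to its 20-minute stop, turned back to about 15.1 minutes by the last picture and released; the housing turned about 2° at the stop, and the things around it looked undisturbed.

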